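# Open the grease jar in the bench fence

## Robot

A 7-joint arm with a two-finger parallel gripper is mounted at the origin on the work surface. World frame = base frame: x ahead of the robot, y to its left, z up, the work surface at z = 0. Lengths are in m, angles in degrees, forces in N, time in s.
With the tool pointing down it reaches from about 0.35 to 0.9 m from the base axis. Payload 8.1 kg.
Tool frame: the origin (TCP) lies midway between the tips of the shut fingers; the grasp point (between the pads) lies grasp_offset behind it (grasp_offset is the distance from the TCP to the grasp point, in m); z points along the fingers, y is the line along which they close (so a half turn about z gives the same grasp; the last joint's range is limited). The gripper opens to 92 mm and grips with 3 to 60 N. Pads are 19 mm wide; open, the fingers measure 130 mm over their backs; the gripper's body (75 mm by 190 mm) begins 47 mm behind the grasp point.
Start: joints at [59.038, 24.895, 1.432, 90.138, -0.665, 64.973, -4.303], TCP at [0.265, -0.566, 0.227] pointing down, gripper open.
Joint ranges: [-149.89, 149.89], [-25.12, 119.58], [-72.63, 75.52], [4.76, 147.25], [-75.54, 255.54], [6.69, 114.76], [-157.13, 157.13]. Speed limits (degrees/s): [127.2, 127.2, 172.46, 172.46, 180, 180, 180].

## Interface

Orientations are given as [roll, pitch, yaw] about the fixed x, y, z axes, in that order (R = Rz(yaw) Ry(pitch) Rx(roll)).
In Python, from station import * gives the robot as it stands.
- The arm moves only by the tool step_arm, never from a script. Its argument "moves" is a list of rows, each an object with "translation": the shift along the tool's x, y, z in cm, a list of three; "twist": the turn, a rotation vector about the tool's x, y, z in rad, a list of three; "claw": the gripper command: -1 is shut, 1 is fully open, values between are in proportion. A call has 1 to 20 rows; each row is the pose to reach, as a shift and turn from the pose commanded when the call began, along the tool's axes at that moment; what a row does not reach only later rows make up. A row lasts 1/10 s, in which the tool goes at most 50 mm and 8.59 degrees, less where a joint would pass 70% of its speed; a pose out of reach is approached as far as the arm can. A call with a gripper value outside its range is refused whole. The fingers move at their own pace and stop on an object; "force" is the grip in N (left out, the last holds). Time passes only in rows, so rows that repeat a pose let the fingers close. It gives the time, the measured TCP pose, the force, the opening and the grip force at its end, in the units of the state.
- get_obs(): the state, without advancing time (a new reading comes with each control period).
- read_camera(name): name is "scene" or "side" or "wrist"; returns the picture (420x560x3 uint8, blue, green, red); there is no depth.
- calibration(name): a dict with "fov_y" (degrees; the focal length in pixels is half the picture's height over the tangent of half this angle, whatever the lens; pixels are square), "cx", "cy" (the principal point, pixels), "dist_coeffs" ([k1, k2, p1, p2, k3] as OpenCV has them; the pictures are not rectified), "origin" and "attitude" of the camera in the world. Camera axes: x right, y down, z forward; pixel columns grow to the right and rows downward; lengths in m; the calibration is good to about 2 mm. A picture is of the moment at which its call begins: read the wrist's pose just before it. calibration takes no time and is no camera call; for the wrist camera it gives the pose at the moment of the call.
- close_job(): hands the job in; it is judged then, once.
The state is a dict: "time": time; "joints": joint angles; "dq": joint speeds; "tau": joint torques, N m; "tool_pos": TCP position; "eef_rot": TCP orientation; "wrist_force": force on the tool from outside, world axes, zero at the start; "ft_torque": the same for the moment, N m; "finger_gap": finger opening in m; "grasp_force": force on a finger pad.
Only numpy, scipy, OpenCV 4.12 (cv2) and the standard library are available. Lean on these libraries where they do the work, as an engineer would, in place of code of your own. Each camera call takes 0.05 s, during which the arm holds its last target. There are 200 camera calls.

## Task

Slide the square grease jar along the bench into the corner of the metal fence, square and flush against both bars, with its red screw cap still tight. Then, with the jar braced there, grip the cap and unscrew it anticlockwise (seen from above), stop turning when the threads let go, and lift it straight up. Finish while still holding the cap level just above the open neck, clear of it by about 2 cm; the jar stays flush in the corner and nothing else on the bench is disturbed.

Things in the scene. Friction and masses are not known exactly. Their poses are not given: they have to be found in the camera images.
- fence_nest (a point): Fixed fence corner of two aluminium bars, 18 mm thick, 42 mm high. This point on the bench is where the jar's centre stands when home. In its frame one bar's inner face is the plane x = +40 mm (y from -120 to +58 mm), the other's is y = +40 mm (x from -120 to +40 mm); z up. The corner opens towards -x and -y. Place and yaw vary.
- jar_center (a point): Loose white plastic grease jar with a yellow band, 0.45 to 0.75 kg; square body 80 x 80 mm, 54 mm high. This point is the body's centre, 27 mm above its underside; x, y square to its sides, z up. Home: its x along the fence_nest x (it starts within 0.3 rad of that). It slides and spins on the bench unless braced.
- neck_top (a point): Centre of the top of the jar's neck, 76 mm above the jar's underside, inside the cap. Neck 42 mm diameter, thread 51 mm; below the thread a 52 mm collar from 54 to 62.5 mm. A grey spring seal in the neck pushes the cap up with about 30 N when tight and stands up to 83.5 mm above the underside when the cap is off.
- cap_center (a point): Red ribbed screw cap, 60 mm diameter, 30 mm high, 60 g, screwed tight on the jar. This point is its centre, 15 mm above the skirt's lower edge; when tight it is 79.5 mm above the bench. z up; x points along the white line on its top, and along the jar's x when tight. Its upper 14 mm is solid. Raised 31 mm from tight, its skirt is 2 cm above the neck's top.
- cap_mark (a point): Outer end of the white line on the cap's top, 25 mm from its axis. Thread: resists with about 0.1 to 0.4 N m, the cap rises 2.5 mm in 60 degrees, and it lets go after about 60 degrees anticlockwise seen from above; 65 to 85 degrees is a good turn, near 95 degrees the lugs meet the next thread. After that the cap lifts off freely.
- spray: Trigger spray bottle, 72 mm diameter, 193 mm high; origin at the centre of its underside. To be left alone.
- gear: Steel gear with hub, 60 mm diameter, 24 mm high; origin at the centre of its underside. To be left alone.
- driver: Screwdriver about 200 mm long lying on the bench along its x axis. To be left alone.
Mind the look-alikes: they are no part of the job. Several things look just like the part that bears jar_center: the one meant starts nearest to the robot's base. Of the things that look like the part that bears cap_center, the smaller one is meant.

How it is judged (in metres and radians):
On the way, in this order (a step that is already met when the one before it is completed fails the run):
1. jar square and flush in the fence corner, cap still tight (x of jar_center in the frame of fence_nest between -0.003 and 0.003 m and y of jar_center in the frame of fence_nest between -0.003 and 0.003 m and angle between the x axis of jar_center and the x axis of fence_nest, either way round below 0.05 rad and angle between jar_center's own z axis and vertical below 0.04 rad and height (world z) of jar_center below 0.031 m and angle between the x axis of cap_center and the x axis of jar_center, either way round below 0.2 rad and z of cap_center in the frame of jar_center below 0.056 m), for 0.2 s.
2. cap unscrewed by the gripper until the threads let go, jar still in the corner (x of jar_center in the frame of fence_nest between -0.006 and 0.006 m and y of jar_center in the frame of fence_nest between -0.006 and 0.006 m and angle between the x axis of jar_center and the x axis of fence_nest, either way round below 0.09 rad and angle between jar_center's own z axis and vertical below 0.04 rad and height (world z) of jar_center below 0.031 m and angle between the x axis of cap_center and the x axis of jar_center, either way round above 0.95 rad and contact force between the fingers and cap above 1 N and horizontal distance between cap_center and jar_center below 0.006 m), for 0.1 s.
At the end, for the whole second after the job is handed in: Jar on the bench in the corner (each way within 5 mm of home, square within 0.07 rad); cap held still by the fingers alone, within 15 mm of the neck axis, level within 0.15 rad, its centre 68 to 104 mm above the jar body centre (skirt 4 to 40 mm above the neck), not touching the jar (x of jar_center in the frame of fence_nest between -0.005 and 0.005 m and y of jar_center in the frame of fence_nest between -0.005 and 0.005 m and angle between the x axis of jar_center and the x axis of fence_nest, either way round below 0.07 rad and angle between jar_center's own z axis and vertical below 0.04 rad and height (world z) of jar_center below 0.031 m and z of cap_center in the frame of jar_center between 0.068 and 0.1045 m and horizontal distance between cap_center and jar_center below 0.015 m and angle between cap_center's own z axis and vertical below 0.15 rad and contact force between the fingers and cap above 2 N and contact force between cap and jar below 0.2 N and linear speed of cap below 0.02 m/s and linear speed of jar below 0.01 m/s); the arm keeps its last pose, push and grip.
It fails at once if the jar lifted off the bench or tipped (height (world z) of jar_center above 0.037 m or angle between jar_center's own z axis and vertical above 0.25 rad).
It fails at once if the cap turned far past the point where the threads let go (x of cap_mark in the frame of jar_center below -0.012 m).
It fails at once if the spray disturbed (distance of spray from where it was at the start of the episode above 0.02 m or angle between spray's own z axis and vertical above 0.3 rad).
It fails at once if the gear disturbed (distance of gear from where it was at the start of the episode above 0.02 m or angle between gear's own z axis and vertical above 0.3 rad).
It fails at once if the driver disturbed (distance of driver from where it was at the start of the episode above 0.02 m).
It also fails if it takes over 67 s, if anything falls off the work surface, if the arm or the gripper's body presses on something with over 40 N, if the wrist force passes 120 N, or if a joint passes its speed limit or range.

## Working session

There is one attempt and no reset: what is moved stays moved. The work goes in short steps, Python scripts to look and compute and a tool call to move; the robot and the scene stay as the last step left them, time stands still between calls to the robot, and variables do not carry over. Pictures are saved under pics/ and viewed, at most 10 in all, crops included, and the job is handed in when it is done.

Besides the shell and the picture viewer there is one more tool, called after ">>>" as name(argument=value, ...), one argument or row to a line, values as JSON. step_arm: Moves the arm, as the interface text tells. Its arguments: {"type":"object","properties":{"moves":{"type":"array"},"force":{"type":"number"}},"required":["moves"]}

```bash
ls; mkdir -p pics; python3 - <<'E'
from station import *
import cv2
o=get_obs();print({k:o[k] for k in o})
for n in("scene","side","wrist"):
    print(n,calibration(n)); cv2.imwrite(f"pics/{n}0.png",read_camera(n))
E
```

```text
pics
{'time': 0.0, 'joints': array([59.03734053, 24.93502941,  1.43084704, 90.18858326, -0.6645207 ,
       64.97306346, -4.3031641 ]), 'dq': array([-0.02128471,  0.00994272, -0.06450362,  0.007723  ,  0.03239029,
       -0.00471565, -0.05638154]), 'tau': array([-3.30273042e-04, -6.67843866e+01,  9.84561369e-01, -3.14463079e+01,
       -6.04697037e-02,  4.30392392e-02,  1.56190572e-04]), 'tool_pos': array([ 0.26470153, -0.565621  ,  0.22596389]), 'eef_rot': array([-1.79912003e+02,  8.11376087e-03,  2.50799195e+01]), 'wrist_force': array([-0.53215968, -0.53302815,  0.54610302]), 'ft_torque': array([ 0.03437824, -0.05382688,  0.0231681 ]), 'grasp_force': 0.0, 'finger_gap': 0.09141471560167573}
scene {'fov_y': 57.43510444967068, 'cx': 283.8698860703986, 'cy': 211.51141035750052, 'dist_coeffs': array([0.00387143, 0.        , 0.        , 0.        , 0.        ]), 'origin': array([1.23008896, 0.06174365, 0.79189027]), 'attitude': array([-138.86110499,    0.71406359,   96.93930274])}
side {'fov_y': 46.64373539347247, 'cx': 276.3875424915526, 'cy': 208.85234613533618, 'dist_coeffs': array([-0.06752085,  0.        ,  0.        ,  0.        ,  0.        ]), 'origin': array([ 0.41320338, -0.79148547,  1.08559372]), 'attitude': array([-140.44653979,    0.66559596,  -15.08366148])}
wrist {'fov_y': 64.29611958313413, 'cx': 276.6459663575428, 'cy': 213.86555369561754, 'dist_coeffs': array([-0.05112177,  0.        ,  0.        ,  0.        ,  0.        ]), 'origin': array([ 0.32861913, -0.53547558,  0.38357841]), 'attitude': array([ 1.64619361e+02,  8.15060881e-02, -6.48990249e+01])}
```

View pics/scene0.png

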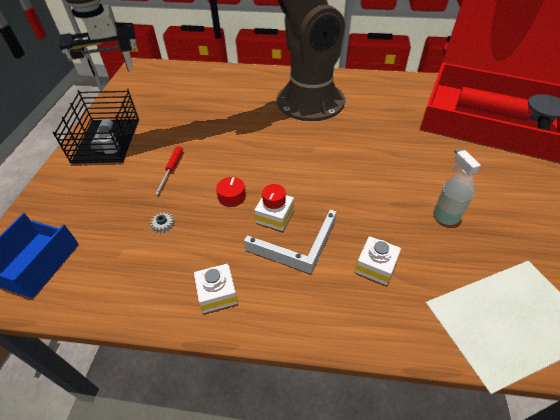

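View pics/side0.png

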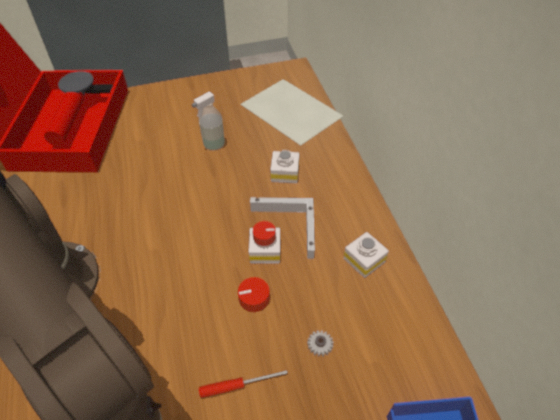

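```bash
python3 -c "
import station
print([n for n in dir(station) if not n.startswith('__')]); print(getattr(station,'grasp_offset',None))"
```

```text
['IKError', 'calibration', 'close_job', 'get_obs', 'grasp_offset', 'read_camera']
0.0188
```

```bash
python3 - <<'E'
import cv2,numpy as np
a=cv2.imread("pics/scene0.png")[180:275,240:340];b=cv2.imread("pics/side0.png")[185:280,230:330]
cv2.imwrite("pics/crop1.png",cv2.resize(np.vstack([a,b][:1]+[b][:0]),None,fx=4,fy=4,interpolation=2) if 0 else cv2.resize(np.hstack([a,b]),None,fx=4,fy=4,interpolation=2))
E
```

```text
(no output)
```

View pics/crop1.png

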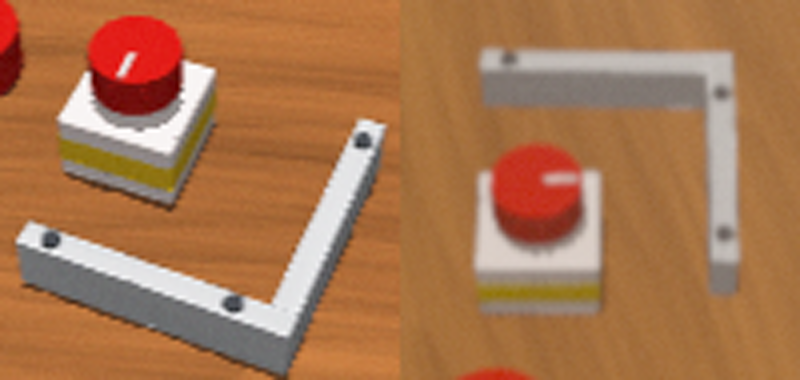

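```bash
cat > h.py <<'E'
import numpy as np,cv2
from scipy.spatial.transform import Rotation as R
def ray(c,pts):
    f=210/np.tan(np.radians(c["fov_y"]/2)); K=np.array([[f,0,c["cx"]],[0,f,c["cy"]],[0,0,1]])
    u=cv2.undistortPoints(np.array(pts,float).reshape(-1,1,2),K,np.array(c["dist_coeffs"])).reshape(-1,2)
    return (R.from_euler("xyz",c["attitude"],degrees=True).as_matrix()@np.c_[u,np.ones(len(u))].T).T
def plane(c,pts,z):
    d=ray(c,pts);o=np.array(c["origin"]);return (o+d*((z-o[2])/d[:,2])[:,None])[:,:2]
def fit(model,obs):  # 2D rigid: obs = R model + t
    m=model-model.mean(0);o=obs-obs.mean(0)
    a=np.arctan2((m[:,0]*o[:,1]-m[:,1]*o[:,0]).sum(),(m*o).sum());c,s=np.cos(a),np.sin(a)
    Q=np.array([[c,-s],[s,c]]);t=obs.mean(0)-Q@model.mean(0);return t,np.degrees(a),obs-(model@Q.T+t)
E
python3 - <<'E'
from station import *;from h import *
np.set_printoptions(precision=4,suppress=True)
F=np.array([[40,40],[58,58],[-120,58],[-120,40],[40,-120],[58,-120]])/1000
P={"side":([[306.75,204],[313.25,198],[250.5,197.5],[251,203.25],[308,250],[314.25,250]],[[249.75,228],[280,227.75],[249,253.75],[280.5,253.75]],[264.5,230]),
"scene":([[308.75,255.75],[311.75,263.25],[336.25,211.75],[330,210],[248,235.5],[244.25,240]],[[293.75,197],[282.5,218.25],[255,210.5]],[273.75,191.25])}
J=np.array([[-40,40],[40,40],[-40,-40],[40,-40]])/1000
for n,(f,j,c) in P.items():
    C=calibration(n); o=plane(C,f,.042);print(n,"fence",*fit(F,o)[:2]);print(fit(F,o)[2]*1e3)
    o=plane(C,j,.054);m=J if n=="side" else J[[1,3,2]]
    print("jar",*fit(m,o)[:2]);print(fit(m,o)[2]*1e3); print("cap",plane(C,[c],.0945))
    for nm,px,z in [("gear",{"side":(320,343),"scene":(161,222)}[n],.02),("spray",{"side":(213,147),"scene":(449,220)}[n],0),("bigcap",{"side":(254,290),"scene":(231,187)}[n],.04),("jarB",{"side":(285,158),"scene":(381,250)}[n],.07)]: print(nm,plane(C,[px],z))
E
```

```text
side fence [0.6642 0.0134] -16.50006931323479
[[-1.6442 -2.3725]
 [ 0.3141  1.72  ]
 [ 0.3379  0.9368]
 [ 1.9453 -2.9997]
 [ 0.338   0.9837]
 [-1.2912  1.7317]]
jar [ 0.5664 -0.0611] -14.84801700189336
[[-0.126   1.7414]
 [ 0.3732  1.4066]
 [-0.2544 -1.0531]
 [ 0.0073 -2.0949]]
cap [[ 0.5677 -0.0574]]
gear [[ 0.6227 -0.3554]]
spray [[0.504  0.3843]]
bigcap [[ 0.5061 -0.189 ]]
jarB [[0.6955 0.2032]]
scene fence [0.6633 0.0197] -16.672895172273424
[[-1.2103  1.8168]
 [-3.4556 -1.703 ]
 [ 1.7657 -1.386 ]
 [ 2.6575 -0.4591]
 [ 1.4097  1.5827]
 [-1.1669  0.1486]]
jar [ 0.5665 -0.0533] 76.16990960315466
[[ 0.6422 -0.5245]
 [-0.8753 -1.9107]
 [ 0.2331  2.4352]]
cap [[ 0.5615 -0.0542]]
gear [[ 0.6336 -0.3454]]
spray [[0.5259 0.4104]]
bigcap [[ 0.5059 -0.1831]]
jarB [[0.6968 0.2119]]
```

Jar candidates in the scene picture are (274,208), (378,260) and (215,288). The first is nearest the base and wears a cap. Cap candidates are (274,196) and (231,191). The first is the smaller and sits on the jar, and the crop confirms it. Next I move above it with the pads square to the jar.

>>> step_arm(
  moves=[
    {"translation": [2,-1.4,0],"twist": [0,0,-0.04],"claw": 1},
    {"translation": [5,-3.4,0],"twist": [0,0,-0.1],"claw": 1},
    {"translation": [9,-6.1,0],"twist": [0,0,-0.17],"claw": 1},
    {"translation": [13,-8.9,0],"twist": [0,0,-0.24],"claw": 1},
    {"translation": [17,-11.6,0],"twist": [0,0,-0.31],"claw": 1},
    {"translation": [21,-14.3,0],"twist": [0,0,-0.38],"claw": 1},
    {"translation": [25,-17,0],"twist": [0,0,-0.45],"claw": 1},
    {"translation": [29,-19.7,0],"twist": [0,0,-0.52],"claw": 1},
    {"translation": [33,-22.5,0],"twist": [0,0,-0.6],"claw": 1},
    {"translation": [37,-25.2,0],"twist": [0,0,-0.68],"claw": 1},
    {"translation": [41,-27.9,0],"twist": [0,0,-0.75],"claw": 1},
    {"translation": [45,-30.6,0],"twist": [0,0,-0.82],"claw": 1},
    {"translation": [47.5,-32.3,0],"twist": [0,0,-0.86],"claw": 1},
    {"translation": [48.9,-33.3,0],"twist": [0,0,-0.88],"claw": 1},
    {"translation": [48.9,-33.3,0],"twist": [0,0,-0.88],"claw": 1},
    {"translation": [48.9,-33.3,0],"twist": [0,0,-0.88],"claw": 1},
    {"translation": [48.9,-33.3,0],"twist": [0,0,-0.88],"claw": 1},
  ],
)

```text
time: 1.85
tool_pos: [0.566, -0.0595, 0.2266]
eef_rot: [-180.0, 0.1, 75.3]
wrist_force: [-0.2, 0.6, -0.3]
finger_gap: 0.0918
grasp_force: 0.0
```

```bash
python3 - <<'E'
from station import *;import cv2
o=get_obs();print(o["time"],o["joints"],o["tool_pos"],o["eef_rot"],o["wrist_force"],o["ft_torque"])
print(calibration("wrist"));cv2.imwrite("pics/w1.png",read_camera("wrist"))
E
```

```text
1.85 [ 16.39438291  21.53413577 -21.44875732  96.70357364   8.70283504
  63.44058224 -22.29788452] [ 0.56595778 -0.05950026  0.22658911] [-1.79978425e+02  7.54966183e-02  7.53041860e+01] [-0.20254899  0.59753919 -0.2741224 ] [-0.01446411 -0.03608098  0.00158859]
{'fov_y': 64.29611958313413, 'cx': 276.6459663575428, 'cy': 213.86555369561754, 'dist_coeffs': array([-0.05112177,  0.        ,  0.        ,  0.        ,  0.        ]), 'origin': array([0.58328233, 0.0098522 , 0.38403473]), 'attitude': array([ 1.64538334e+02, -5.63841316e-04, -1.46750944e+01])}
```

View pics/w1.png

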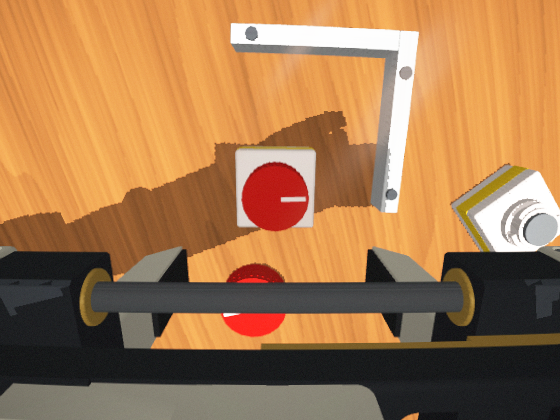

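```bash
python3 - <<'E'
from station import *;from h import *
np.set_printoptions(precision=4,suppress=True)
C=calibration("wrist")
F=np.array([[58,58],[-120,58],[-120,40],[40,-120],[58,-120]])/1000
J=np.array([[-40,40],[40,40],[-40,-40],[40,-40]])/1000
r=fit(F,plane(C,[[417,31],[232,24],[232,44],[384,211],[397,212]],.042));print("fence",r[0],r[1],"\n",r[2]*1e3)
r=fit(J,plane(C,[[236,149],[315,149],[237,227],[314,227]],.054));print("jar",r[0],r[1],"\n",r[2]*1e3)
print("cap",plane(C,[[276,196.5]],.0945)); m=plane(C,[[281,199.5],[306,199]],.0945);print(m,np.degrees(np.arctan2(*(m[1]-m[0])[::-1])))
E
```

```text
fence [0.6637 0.0186] -16.06757032088891 
 [[-2.5633 -0.1023]
 [ 1.2239 -0.7575]
 [ 1.3199 -0.2222]
 [ 1.9586  0.3734]
 [-1.9391  0.7086]]
jar [ 0.5657 -0.0531] -14.698055579153174 
 [[ 1.4081 -0.5033]
 [-1.4347  0.2741]
 [ 0.0766  0.0803]
 [-0.0499  0.1488]]
cap [[ 0.5666 -0.0519]]
[[ 0.5702 -0.0557]
 [ 0.5918 -0.0608]] -13.485279860618647
```

The picture shows the jar with its cap centre at (276,196), the mark line pointing right, and the fence corner at (417,31). I'll descend and grip lightly, which centres the loose jar along one axis, then regrip at 90° to centre the other.

>>> step_arm(
  moves=[
    {"translation": [0.2,0,2],"twist": [0,0,0],"claw": 1},
    {"translation": [0.4,-0.1,5],"twist": [0,0,0],"claw": 1},
    {"translation": [0.5,-0.1,8],"twist": [0,0,0],"claw": 1},
    {"translation": [0.5,-0.1,11],"twist": [0,0,0],"claw": 1},
    {"translation": [0.5,-0.1,13.5],"twist": [0,0,0],"claw": 1},
    {"translation": [0.5,-0.1,15.2],"twist": [0,0,0],"claw": 1},
    {"translation": [0.5,-0.1,16.2],"twist": [0,0,0],"claw": 1},
    {"translation": [0.5,-0.1,16.2],"twist": [0,0,0],"claw": 1},
    {"translation": [0.5,-0.1,16.2],"twist": [0,0,0],"claw": 0.4},
    {"translation": [0.5,-0.1,16.2],"twist": [0,0,0],"claw": 0.4},
    {"translation": [0.5,-0.1,16.2],"twist": [0,0,0],"claw": 0.2},
    {"translation": [0.5,-0.1,16.2],"twist": [0,0,0],"claw": 0.2},
    {"translation": [0.5,-0.1,16.2],"twist": [0,0,0],"claw": 0.2},
    {"translation": [0.5,-0.1,16.2],"twist": [0,0,0],"claw": 0.2},
    {"translation": [0.5,-0.1,16.2],"twist": [0,0,0],"claw": 0.2},
    {"translation": [0.5,-0.1,16.2],"twist": [0,0,0],"claw": 0.2},
  ],
  force=15,
)

```text
time: 3.5
tool_pos: [0.5665, -0.052, 0.0649]
eef_rot: [-180.0, 0.0, 75.5]
wrist_force: [-3.9, 0.5, 5.7]
finger_gap: 0.0593
grasp_force: 15.0
```

>>> step_arm(
  moves=[
    {"translation": [0,0,0],"twist": [0,0,0],"claw": 1},
    {"translation": [0,0,0],"twist": [0,0,0],"claw": 1},
    {"translation": [0,0,0],"twist": [0,0,0],"claw": 1},
    {"translation": [0,0,0],"twist": [0,0,0],"claw": 1},
    {"translation": [0,0,0],"twist": [0,0,0.12],"claw": 1},
    {"translation": [0,0,0],"twist": [0,0,0.25],"claw": 1},
    {"translation": [0,0,0],"twist": [0,0,0.38],"claw": 1},
    {"translation": [0,0,0],"twist": [0,0,0.51],"claw": 1},
    {"translation": [0,0,0],"twist": [0,0,0.64],"claw": 1},
    {"translation": [0,0,0],"twist": [0,0,0.77],"claw": 1},
    {"translation": [0,0,0],"twist": [0,0,0.9],"claw": 1},
    {"translation": [0,0,0],"twist": [0,0,1.03],"claw": 1},
    {"translation": [0,0,0],"twist": [0,0,1.16],"claw": 1},
    {"translation": [0,0,0],"twist": [0,0,1.29],"claw": 1},
    {"translation": [0,0,0],"twist": [0,0,1.42],"claw": 1},
    {"translation": [0,0,0],"twist": [0,0,1.52],"claw": 1},
    {"translation": [0,0,0],"twist": [0,0,1.575],"claw": 1},
    {"translation": [0,0,0],"twist": [0,0,1.575],"claw": 1},
    {"translation": [0,0,0],"twist": [0,0,1.575],"claw": 1},
  ],
)

```text
time: 5.4
tool_pos: [0.567, -0.052, 0.0647]
eef_rot: [180.0, -0.0, -14.6]
wrist_force: [0.2, -0.6, 0.0]
finger_gap: 0.0917
grasp_force: 0.0
```

>>> step_arm(
  moves=[
    {"translation": [0,0,0],"twist": [0,0,0],"claw": 0.4},
    {"translation": [0,0,0],"twist": [0,0,0],"claw": 0.4},
    {"translation": [0,0,0],"twist": [0,0,0],"claw": 0.2},
    {"translation": [0,0,0],"twist": [0,0,0],"claw": 0.2},
    {"translation": [0,0,0],"twist": [0,0,0],"claw": 0.2},
    {"translation": [0,0,0],"twist": [0,0,0],"claw": 0},
    {"translation": [0,0,0],"twist": [0,0,0],"claw": 0},
    {"translation": [0,0,0],"twist": [0,0,0],"claw": 0},
  ],
  force=40,
)

```text
time: 6.2
tool_pos: [0.5668, -0.0532, 0.0649]
eef_rot: [179.9, -0.0, -14.8]
wrist_force: [-1.5, -6.0, 2.6]
finger_gap: 0.0592
grasp_force: 40.0
```

```bash
python3 - <<'E'
from station import *;import cv2
o=get_obs();print(o["time"],o["joints"],o["tool_pos"],o["eef_rot"],o["wrist_force"],o["ft_torque"])
cv2.imwrite("pics/s2.png",read_camera("side"))
E
```

```text
6.2 [  -3.82736489   30.28279417    5.26046022  108.15069844   -3.89096358
   41.74082591 -101.16526847] [ 0.56684676 -0.05320736  0.0648512 ] [ 1.79940424e+02 -1.13811096e-02 -1.47892302e+01] [-1.53701566 -6.02628009  2.56666074] [-1.1549237   0.41577436  0.01473568]
```

>>> step_arm(
  moves=[
    {"translation": [0.2,-0.2,0],"twist": [0,0,0],"claw": 0},
    {"translation": [0.7,-0.9,0],"twist": [0,0,0.005],"claw": 0},
    {"translation": [1.4,-1.8,0],"twist": [0,0,0.01],"claw": 0},
    {"translation": [2.2,-2.8,0],"twist": [0,0,0.015],"claw": 0},
    {"translation": [3.0,-3.8,0],"twist": [0,0,0.02],"claw": 0},
    {"translation": [3.8,-4.8,0],"twist": [0,0,0.025],"claw": 0},
    {"translation": [4.6,-5.8,0],"twist": [0,0,0.028],"claw": 0},
    {"translation": [5.3,-6.7,0],"twist": [0,0,0.028],"claw": 0},
    {"translation": [5.9,-7.5,0],"twist": [0,0,0.028],"claw": 0},
    {"translation": [6.3,-8.0,0],"twist": [0,0,0.028],"claw": 0},
    {"translation": [6.5,-8.3,0],"twist": [0,0,0.028],"claw": 0},
    {"translation": [6.5,-8.3,0],"twist": [0,0,0.028],"claw": 0},
    {"translation": [6.5,-8.3,0],"twist": [0,0,0.028],"claw": 0},
  ],
)

```text
time: 7.55
tool_pos: [0.6503, 0.0112, 0.0647]
eef_rot: [179.9, 0.1, -16.4]
wrist_force: [-3.8, -4.0, 3.7]
finger_gap: 0.0587
grasp_force: 40.0
```

```bash
python3 - <<'E'
from station import *;import cv2,numpy as np
o=get_obs();print(o["time"],o["tool_pos"],o["eef_rot"],o["wrist_force"],o["ft_torque"])
a=read_camera("scene");b=read_camera("side");w=read_camera("wrist");print(calibration("wrist"))
cv2.imwrite("pics/c2.png",np.hstack([cv2.resize(a[180:280,240:340],(400,400),interpolation=2),cv2.resize(b[170:270,230:330],(400,400),interpolation=2)]))
cv2.imwrite("pics/w2.png",w)
E
```

```text
7.55 [0.65029077 0.01115096 0.06470481] [ 1.79949035e+02  6.51591015e-02 -1.63627011e+01] [-3.752701   -3.97993285  3.71651377] [-0.6572863   0.75107448  0.04460719]
{'fov_y': 64.29611958313413, 'cx': 276.6459663575428, 'cy': 213.86555369561754, 'dist_coeffs': array([-0.05112177,  0.        ,  0.        ,  0.        ,  0.        ]), 'origin': array([ 0.71812669, -0.00877434,  0.22220087]), 'attitude': array([ 1.64559925e+02, -2.13119318e-02, -1.06342937e+02])}
```

View pics/c2.png

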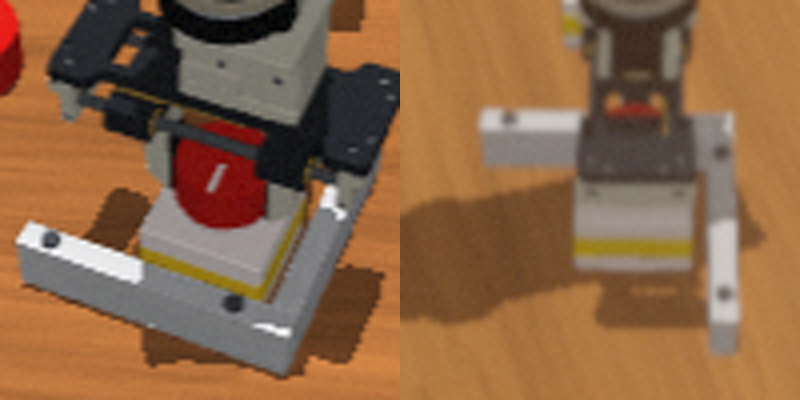

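>>> step_arm(
  moves=[
    {"translation": [0.2,0,0],"twist": [0,0,0],"claw": 0},
    {"translation": [0.4,0,0],"twist": [0,0,0],"claw": 0},
    {"translation": [0.6,0,0],"twist": [0,0,0],"claw": 0},
    {"translation": [0.7,0,0],"twist": [0,0,0],"claw": 0},
    {"translation": [0.8,0,0],"twist": [0,0,0],"claw": 0},
    {"translation": [0.9,0,0],"twist": [0,0,0],"claw": 0},
    {"translation": [0.9,0,0],"twist": [0,0,0],"claw": 0},
    {"translation": [0.9,0,0],"twist": [0,0,0],"claw": 0},
  ],
)

```text
time: 8.5
tool_pos: [0.6572, 0.01, 0.0653]
eef_rot: [180.0, 0.3, -16.3]
wrist_force: [-12.5, -1.2, 16.5]
finger_gap: 0.0593
grasp_force: 40.0
```

>>> step_arm(
  moves=[
    {"translation": [0,-0.2,0],"twist": [0,0,0],"claw": 0},
    {"translation": [0,-0.4,0],"twist": [0,0,0],"claw": 0},
    {"translation": [0,-0.5,0],"twist": [0,0,0],"claw": 0},
    {"translation": [0,-0.6,0],"twist": [0,0,0],"claw": 0},
    {"translation": [0,-0.7,0],"twist": [0,0,0],"claw": 0},
    {"translation": [0,-0.7,0],"twist": [0,0,0],"claw": 0},
    {"translation": [0,-0.7,0],"twist": [0,0,0],"claw": 0},
  ],
)

```text
time: 9.2
tool_pos: [0.6601, 0.0143, 0.065]
eef_rot: [179.9, 0.1, -16.4]
wrist_force: [-8.1, -5.8, 10.5]
finger_gap: 0.059
grasp_force: 40.0
```

>>> step_arm(
  moves=[
    {"translation": [0,0,-0.05],"twist": [0,0,0],"claw": 0},
    {"translation": [0,-0.2,-0.05],"twist": [0,0,0],"claw": 0},
    {"translation": [0.1,-0.3,-0.05],"twist": [0,0,0],"claw": 0},
    {"translation": [0.1,-0.4,-0.05],"twist": [0,0,0],"claw": 0},
    {"translation": [0.2,-0.5,-0.05],"twist": [0,0,0],"claw": 0},
    {"translation": [0.2,-0.5,-0.05],"twist": [0,0,0],"claw": 0},
    {"translation": [0.2,-0.5,-0.05],"twist": [0,0,0],"claw": 0},
  ],
)

```text
time: 9.9
tool_pos: [0.6637, 0.0188, 0.0652]
eef_rot: [179.9, 0.1, -16.4]
wrist_force: [-6.8, -5.7, 6.4]
finger_gap: 0.0595
grasp_force: 40.0
```

```bash
python3 - <<'E'
from station import *;import cv2,numpy as np
o=get_obs();print(o["time"],o["tool_pos"],o["eef_rot"],o["wrist_force"],o["ft_torque"])
a=read_camera("scene");b=read_camera("side")
cv2.imwrite("pics/c3.png",np.hstack([cv2.resize(a[180:280,240:340],(400,400),interpolation=2),cv2.resize(b[170:270,230:330],(400,400),interpolation=2)]))
E
```

```text
9.9 [0.66368007 0.01883016 0.06518066] [ 1.79894843e+02  1.09221821e-01 -1.63932206e+01] [-6.82514821 -5.68405486  6.44488884] [-1.18082663  1.3168292  -0.04413377]
```

View pics/c3.png

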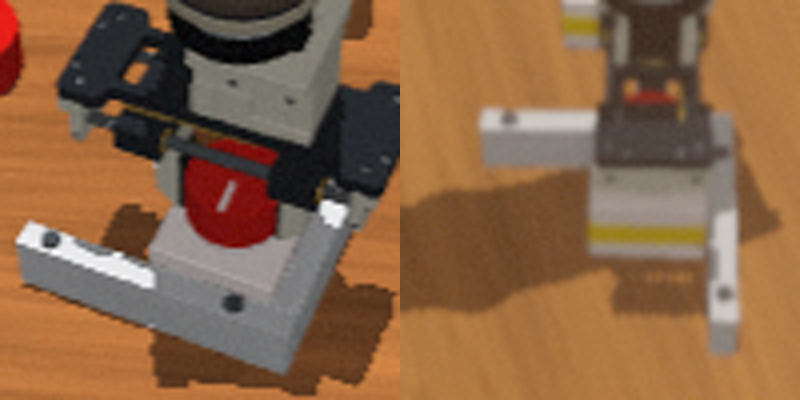

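The jar is nearly into the corner. In the side crop the gap at (710,220) has almost closed. I'll keep pushing and watch the force.

>>> step_arm(
  moves=[
    {"translation": [0.1,-0.1,0],"twist": [0,0,0],"claw": 0},
    {"translation": [0.2,-0.2,0],"twist": [0,0,0],"claw": 0},
    {"translation": [0.2,-0.2,0],"twist": [0,0,0],"claw": 0},
    {"translation": [0.2,-0.2,0],"twist": [0,0,0],"claw": 0},
  ],
)

```text
time: 10.4
tool_pos: [0.6647, 0.0188, 0.0654]
eef_rot: [179.8, 0.2, -16.4]
wrist_force: [-11.8, -8.1, 14.2]
finger_gap: 0.0593
grasp_force: 40.0
```

>>> step_arm(
  moves=[
    {"translation": [0.1,-0.1,0],"twist": [0,0,0],"claw": 0},
    {"translation": [0.2,-0.2,0],"twist": [0,0,0],"claw": 0},
    {"translation": [0.2,-0.2,0],"twist": [0,0,0],"claw": 0},
    {"translation": [0.2,-0.2,0],"twist": [0,0,0],"claw": 0},
  ],
)

```text
time: 10.8
tool_pos: [0.6661, 0.0191, 0.0656]
eef_rot: [179.7, 0.3, -16.5]
wrist_force: [-16.8, -11.6, 18.9]
finger_gap: 0.0591
grasp_force: 40.0
```

```bash
python3 - <<'E'
from station import *;import cv2,numpy as np
o=get_obs();print(o["time"],o["tool_pos"],o["eef_rot"],o["wrist_force"],o["ft_torque"])
a=read_camera("scene");w=read_camera("wrist");cv2.imwrite("pics/w4full.png",w)
cv2.imwrite("pics/c4.png",np.hstack([cv2.resize(a[215:285,260:330],(400,400),interpolation=2),cv2.resize(w,(400,300)) if 0 else cv2.resize(w[20:320,130:430],(400,400),interpolation=2)]))
E
```

```text
10.8 [0.66613889 0.01905345 0.06557239] [179.68578754   0.32744207 -16.48803123] [-16.76806979 -11.56501163  18.88360334] [-2.36200535  3.82282948  0.06338189]
```

View pics/c4.png

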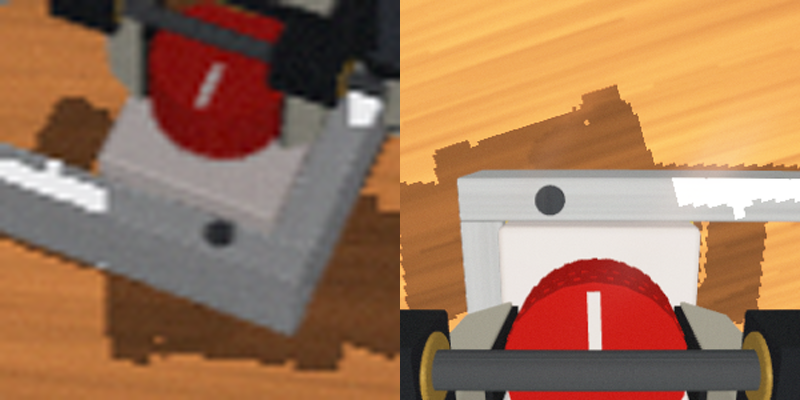

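```bash
python3 - <<'E'
from station import *;from h import *
np.set_printoptions(precision=4,suppress=True)
w=cv2.imread("pics/w4full.png").astype(int);g=w.sum(2)//3
for c in(215,240,345,350):print(c,"rows180-196",g[180:196,c])
for r in(195,210,225):print(r,"cols194-214",g[r,194:216], "cols346-362",g[r,346:362])
C=calibration("wrist")
print("jar edge",plane(C,[[207.5,189.3],[352.5,189.3]],.054),"bar",plane(C,[[205,184.5],[352.5,184.5]],.042),"left",plane(C,[[203.5,210]],.042),plane(C,[[206,210]],.054))
E
```

```text
215 rows180-196 [200 203 207 202 196 177 176 184 182 190 206 225 227 228 229 230]
240 rows180-196 [ 72 147 199 203 198 176 176 182 181 189 206 222 227 228 231 231]
345 rows180-196 [207 209 211 207 203 186 182 189 190 189 201 218 223 228 230 230]
350 rows180-196 [204 210 208 207 202 179 139 125 147 175 196 216 224 228 228 228]
195 cols194-214 [201 203 203 203 200 197 200 200 203 196 208 219 223 228 231 230 231 230
 230 230 231 230] cols346-362 [231 230 230 230 228 228 225 221 214 180 182 181 182 182 176 110]
210 cols194-214 [199 199 200 206 202 197 200 200 200 202 195 210 222 226 231 233 232 231
 231 232 231 232] cols346-362 [232 231 232 232 231 228 223 215 160 109 172 173 169  98  99  98]
225 cols194-214 [203 202 200 201 204 205 203 201 200 202 201 204 215 222 227 229 231 230
 231 231 233 231] cols346-362 [231 232 231 232 228 223 217 171 167 166 167 167 166 147  94  95]
jar edge [[ 0.7118  0.0425]
 [ 0.6906 -0.0292]] bar [[ 0.7131  0.046 ]
 [ 0.69   -0.0318]] left [[0.6997 0.0517]] [[0.7016 0.0469]]
```

>>> step_arm(
  moves=[
    {"translation": [0,0,-0.05],"twist": [0,0,0],"claw": 0},
    {"translation": [-0.1,-0.1,-0.1],"twist": [0,0,0],"claw": 0},
    {"translation": [-0.1,-0.2,-0.1],"twist": [0,0,0],"claw": 0},
    {"translation": [-0.1,-0.3,-0.1],"twist": [0,0,0],"claw": 0},
    {"translation": [-0.1,-0.3,-0.1],"twist": [0,0,0],"claw": 0},
  ],
)

```text
time: 11.4
tool_pos: [0.6662, 0.0193, 0.0659]
eef_rot: [179.5, 0.3, -16.6]
wrist_force: [-14.5, -17.1, 11.8]
finger_gap: 0.0593
grasp_force: 40.0
```

```bash
python3 - <<'E'
from station import *;import cv2,numpy as np
o=get_obs();print(o["time"],o["tool_pos"],o["eef_rot"],o["wrist_force"],o["ft_torque"])
w=read_camera("wrist");cv2.imwrite("pics/w5full.png",w);g=w.sum(2,dtype=int)//3
for r in(195,210,225):print(r,"cols194-214",g[r,194:216], "cols346-362",g[r,346:362])
print(g[180:196,240],g[180:196,345])
E
```

```text
11.4 [0.66617618 0.0192709  0.06588303] [179.50426671   0.2754903  -16.58375214] [-14.47263627 -17.10624391  11.79017655] [-3.66160819  3.1506079   0.14713762]
195 cols194-214 [199 202 202 200 202 198 200 199 202 190 205 218 221 228 229 229 229 231
 230 231 231 229] cols346-362 [229 230 230 231 232 230 225 222 215 183 181 181 149 114 113 111]
210 cols194-214 [200 199 201 203 201 203 198 197 198 202 192 206 220 225 228 230 231 231
 231 231 231 231] cols346-362 [232 231 233 231 231 227 220 216 173 158 175 170 165  98  99  97]
225 cols194-214 [200 202 200 200 203 203 201 199 197 199 200 196 211 223 226 230 231 230
 232 231 231 231] cols346-362 [230 231 230 231 226 223 215 175 165 165 148  97  96  97  96  95]
[ 79 152 195 204 196 172 172 183 182 189 207 221 227 229 230 230] [208 209 211 209 201 183 182 190 189 189 204 219 226 228 229 230]
```

The y force rose with no further travel, so the jar is hard in the corner and square. Next I unscrew in stages, following the thread's rise.

>>> step_arm(
  moves=[
    {"translation": [0.1,0,0],"twist": [0,0,0],"claw": 0},
    {"translation": [0.1,0,0],"twist": [0,0,0],"claw": 0},
    {"translation": [0.1,0,0],"twist": [0,0,-0.05],"claw": 0},
    {"translation": [0.1,0,-0.02],"twist": [0,0,-0.1],"claw": 0},
    {"translation": [0.1,0,-0.04],"twist": [0,0,-0.16],"claw": 0},
    {"translation": [0.1,0,-0.05],"twist": [0,0,-0.22],"claw": 0},
    {"translation": [0.1,0,-0.06],"twist": [0,0,-0.28],"claw": 0},
    {"translation": [0.1,0,-0.08],"twist": [0,0,-0.34],"claw": 0},
    {"translation": [0.1,0,-0.09],"twist": [0,0,-0.4],"claw": 0},
    {"translation": [0.1,0,-0.09],"twist": [0,0,-0.4],"claw": 0},
  ],
  force=50,
)

```text
time: 12.45
tool_pos: [0.6661, 0.0208, 0.0667]
eef_rot: [179.8, 0.5, 6.5]
wrist_force: [-17.0, -12.9, 14.8]
finger_gap: 0.0592
grasp_force: 50.0
```

```bash
python3 - <<'E'
from station import *;import cv2,numpy as np
o=get_obs();print(o["time"],o["tool_pos"],o["eef_rot"],o["wrist_force"],o["ft_torque"])
a=read_camera("scene");w=read_camera("wrist")
cv2.imwrite("pics/c6.png",np.hstack([cv2.resize(a[200:280,255:335],(400,400),interpolation=2),cv2.resize(w[20:320,130:430],(400,400),interpolation=2)]))
E
```

```text
12.45 [0.66609127 0.02075603 0.06666289] [179.77873326   0.54926878   6.48757744] [-17.03648316 -12.94828147  14.75924576] [-2.68619832  3.95271315  0.01612662]
```

View pics/c6.png

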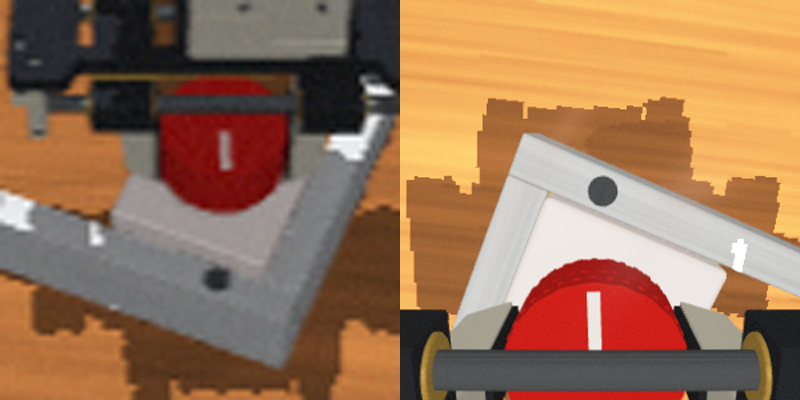

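The mark still lines up with the gripper and the jar is still flush (right crop, corner at (540,195)). I'll carry on to about 75° in total.

>>> step_arm(
  moves=[
    {"translation": [0,0,-0.02],"twist": [0,0,-0.07],"claw": 0},
    {"translation": [0,0,-0.03],"twist": [0,0,-0.14],"claw": 0},
    {"translation": [0,0,-0.05],"twist": [0,0,-0.21],"claw": 0},
    {"translation": [0,0,-0.06],"twist": [0,0,-0.28],"claw": 0},
    {"translation": [0,0,-0.08],"twist": [0,0,-0.35],"claw": 0},
    {"translation": [0,0,-0.1],"twist": [0,0,-0.42],"claw": 0},
    {"translation": [0,0,-0.11],"twist": [0,0,-0.49],"claw": 0},
    {"translation": [0,0,-0.13],"twist": [0,0,-0.56],"claw": 0},
    {"translation": [0,0,-0.15],"twist": [0,0,-0.63],"claw": 0},
    {"translation": [0,0,-0.16],"twist": [0,0,-0.7],"claw": 0},
    {"translation": [0,0,-0.16],"twist": [0,0,-0.76],"claw": 0},
    {"translation": [0,0,-0.16],"twist": [0,0,-0.82],"claw": 0},
    {"translation": [0,0,-0.16],"twist": [0,0,-0.87],"claw": 0},
    {"translation": [0,0,-0.16],"twist": [0,0,-0.9],"claw": 0},
    {"translation": [0,0,-0.16],"twist": [0,0,-0.9],"claw": 0},
    {"translation": [0,0,-0.16],"twist": [0,0,-0.9],"claw": 0},
  ],
)

```text
time: 14.15
tool_pos: [0.6658, 0.0217, 0.0681]
eef_rot: [-179.7, 0.5, 58.0]
wrist_force: [-18.4, -11.2, 16.2]
finger_gap: 0.0591
grasp_force: 50.0
```

```bash
python3 - <<'E'
from station import *;import cv2,numpy as np
o=get_obs();print(o["time"],o["tool_pos"],o["eef_rot"],o["wrist_force"],o["ft_torque"])
a=read_camera("scene");w=read_camera("wrist")
cv2.imwrite("pics/c7.png",np.hstack([cv2.resize(a[200:280,255:335],(400,400),interpolation=2),cv2.resize(w[20:320,130:430],(400,400),interpolation=2)]))
E
```

```text
14.15 [0.66578438 0.02167059 0.06805548] [-179.66639457    0.53917388   57.98623351] [-18.41075873 -11.16222671  16.24552146] [-2.37676714  4.09665505 -0.15958532]
```

View pics/c7.png

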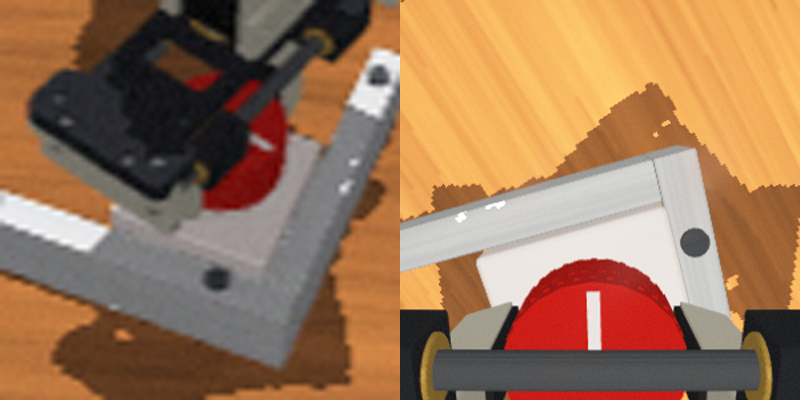

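The cap has turned about 75° with the gripper, and the jar is flush. Now I ease off the sideways push before lifting.

>>> step_arm(
  moves=[
    {"translation": [-0.1,-0.04,-0.02],"twist": [0,0,0],"claw": 0},
    {"translation": [-0.2,-0.07,-0.05],"twist": [0,0,0],"claw": 0},
    {"translation": [-0.3,-0.1,-0.08],"twist": [0,0,0],"claw": 0},
    {"translation": [-0.37,-0.12,-0.1],"twist": [0,0,0],"claw": 0},
    {"translation": [-0.37,-0.12,-0.1],"twist": [0,0,0],"claw": 0},
    {"translation": [-0.37,-0.12,-0.1],"twist": [0,0,0],"claw": 0},
  ],
)

```text
time: 14.85
tool_pos: [0.6655, 0.0215, 0.0685]
eef_rot: [-179.8, 0.2, 58.1]
wrist_force: [-5.3, -5.3, -0.2]
finger_gap: 0.0589
grasp_force: 50.0
```

>>> step_arm(
  moves=[
    {"translation": [-0.1,-0.01,0],"twist": [0,0,0],"claw": 0},
    {"translation": [-0.18,-0.02,0],"twist": [0,0,0],"claw": 0},
    {"translation": [-0.18,-0.02,-0.05],"twist": [0,0,0],"claw": 0},
    {"translation": [-0.18,-0.02,-0.15],"twist": [0,0,0],"claw": 0},
    {"translation": [-0.18,-0.02,-0.25],"twist": [0,0,0],"claw": 0},
    {"translation": [-0.18,-0.02,-0.25],"twist": [0,0,0],"claw": 0},
  ],
)

```text
time: 15.45
tool_pos: [0.6662, 0.0217, 0.0722]
eef_rot: [-180.0, 0.0, 58.1]
wrist_force: [-4.0, -3.2, -2.9]
finger_gap: 0.0591
grasp_force: 50.0
```

>>> step_arm(
  moves=[
    {"translation": [-0.05,-0.02,-0.2],"twist": [0,0,0],"claw": 0},
    {"translation": [-0.1,-0.03,-0.4],"twist": [0,0,0],"claw": 0},
    {"translation": [-0.1,-0.03,-0.7],"twist": [0,0,0],"claw": 0},
    {"translation": [-0.1,-0.03,-1.0],"twist": [0,0,0],"claw": 0},
    {"translation": [-0.1,-0.03,-1.3],"twist": [0,0,0],"claw": 0},
    {"translation": [-0.1,-0.03,-1.6],"twist": [0,0,0],"claw": 0},
    {"translation": [-0.1,-0.03,-1.9],"twist": [0,0,0],"claw": 0},
    {"translation": [-0.1,-0.03,-2.2],"twist": [0,0,0],"claw": 0},
    {"translation": [-0.1,-0.03,-2.4],"twist": [0,0,0],"claw": 0},
    {"translation": [-0.1,-0.03,-2.4],"twist": [0,0,0],"claw": 0},
    {"translation": [-0.1,-0.03,-2.4],"twist": [0,0,0],"claw": 0},
    {"translation": [-0.1,-0.03,-2.4],"twist": [0,0,0],"claw": 0},
  ],
)

```text
time: 16.65
tool_pos: [0.6657, 0.021, 0.096]
eef_rot: [-180.0, 0.0, 58.1]
wrist_force: [-0.1, 0.7, -0.2]
finger_gap: 0.0589
grasp_force: 50.0
```

```bash
python3 - <<'E'
from station import *;import cv2,numpy as np
o=get_obs();print(o["time"],o["tool_pos"],o["eef_rot"],o["wrist_force"],o["ft_torque"],o["grasp_force"])
a=read_camera("scene");w=read_camera("wrist");cv2.imwrite("pics/w8full.png",w)
cv2.imwrite("pics/c8.png",np.hstack([cv2.resize(a[180:280,245:345],(400,400),interpolation=2),cv2.resize(w[20:320,130:430],(400,400),interpolation=2)]))
E
```

```text
16.65 [0.66570796 0.02098092 0.09603766] [-1.79987621e+02  1.16788529e-02  5.81401394e+01] [-0.14469496  0.72584547 -0.22294334] [-0.01232351 -0.00877106 -0.0106547 ] 49.99981108379416
```

View pics/c8.png

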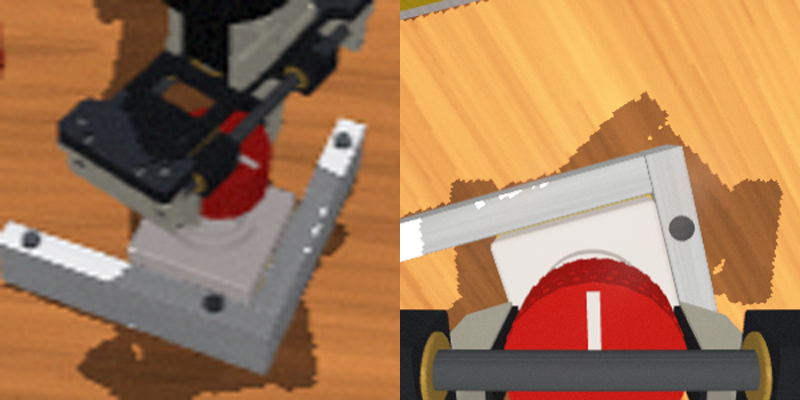

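```bash
python3 - <<'E'
from station import *;from h import *
C=calibration("wrist");ey=np.array([.284,.959])
j=plane(C,[[201,200],[316,170]],.054);b=plane(C,[[197.5,194.75],[316,164.75]],.042)
for p in(j,b):
    d=p[1]-p[0];print(p@ey,np.degrees(np.arctan2(d[1],d[0])))
E
```

```text
[0.24576136 0.24498697] -17.108932229924278
[0.24774665 0.24624311] -17.59169457321637
```

The gap is 1–2 mm at most and the yaw differs by about 0.5°, both within limits. The cap is held freely, with wrist force near zero, so I'm handing in.

```bash
python3 -c "
from station import *
print(close_job())"
```

```text
the job is handed in; nothing more can be done
None
```

The job is handed in with no verdict returned: by my last measurements the jar sits in the fence corner (gap 2 mm at most, about 0.5° off square), and the cap, unscrewed about 75°, is held roughly 2 cm above the neck.

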